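Empty bottle into the tip-out waste hopper

TASK

The empty square bottle lying on the bench is waste. Press the flap of the waste hopper under the reagent shelf so that its catch lets go and the flap swings open, drop the bottle in so that it falls right down into the well, then press the flap shut until the catch holds it. Leave the other things on the bench as they stand.

Things in the scene. Friction and masses are not known exactly. Their poses are not given: they have to be found in the camera images.
- hopper: white bench-top reagent shelf with a built-in waste hopper, fixed. Origin: on the bench, in the carcass's front plane, under the middle of the hopper's flap. +x points level into the hopper (the way the flap is pressed), +y along its width, z up. Hopper carcass: y -137 to 137 mm; an open bay of stock beside it reaches y -325 mm. Above the flap a fixed upright panel at x 0, from z 276 mm up.
- shelf_lip (a point): middle of the lower front edge of the shelf board that overhangs the flap: hopper x -85, z 420 mm. The board is 18 mm thick, runs from hopper y -337 to 149 mm and carries bottles. A tool pointing straight down cannot reach the flap under it: come in tilted.
- flap (a joint): the hopper's white flap, 250 mm wide, 182 high, 12 thick, hinged along its lower edge (line at hopper x -17, z 90 mm, parallel to hopper y). Rad: 0 (to 0.01) = shut, held by its push-push catch; positive = top swung out towards hopper -x; 0.66 = fully open; -0.054 = pressed in to the stop. A spring drives it open with 0.45 to 0.7 N m, within 1 s. Shut, its outer face is at hopper x -23 mm.
- catch (a point): the flap's push-push catch, inside, out of reach, near the top of the flap. Flap shut: press it in to the stop (at least to -0.045 rad) and let go, and it springs open. Flap open: push it shut and on to the stop (at least to -0.048 rad) and let go, and it comes back to 0 and stays. Another press would release it again. The spring needs about 5 N at flap_press; a sharp rise in force means the stop.
- flap_press (a point): good place to press: on the flap's outer face, middle of its width, 145 mm from the hinge line (235 mm high when shut). To the stop it travels 8 mm. It moves and turns with the flap; shut, its axes equal the hopper's.
- flap_edge (a point): middle of the flap's top edge, 182 mm from the hinge line; moves with it. Fully open it is at hopper x -129 mm, 234 mm high. The mouth between it and the upright panel takes the waste: 172 mm wide between the flap's side cheeks (hopper y -86 to 86 mm), about 125 mm front to back. The open flap's inner face slopes down into the well.
- well (a point): middle of the floor of the well under the flap, 8 mm above the bench: a narrow bin 71 mm front to back (hopper x -11 to 60 mm), 196 mm wide, 80 mm deep, with a clear front; what slides down the open flap falls into it.
- bottle_center (a point): centre (half-way up and along) of the empty bottle: off-white plastic, square, 40 x 40 mm, 110 mm long, 40 to 85 g, lying on its side on the bench. Its x axis runs along the bottle towards the screw cap (31 mm wide, the last 22 mm; neck 12 mm before it; square body from x -55 to 21 mm); z up.
- jar_center (a point): bystander, loose: round white jar with lid standing upright, 68 mm wide, 115 mm high; point half-way up
- beaker_center (a point): bystander, loose: glass beaker standing upright, 68 mm wide, 90 mm high; point half-way up
- wash_bottle_center (a point): bystander, loose: wash bottle with bent spout, 68 mm wide, 200 mm high over the spout; point 70 mm above the bench
- tub_center (a point): bystander, loose: round off-white tub with lid, 114 mm wide, 124 mm high; point 60 mm above the bench
- mortar_center (a point): bystander, loose: white porcelain mortar bowl, 104 mm wide, 60 mm high; point half-way up
There are look-alikes about, which are no part of the job. Leave any pink or turquoise look-alike of the part that bears bottle_center alone.

How it is judged:
By the outcome, as a careful person would: the job done as asked, in the order asked, and still so for the second after the job is handed in, with the robot touching nothing.
It also fails if it takes over 64 s, if anything falls off the work surface, if the arm or the gripper's body presses on something with over 40 N, if the wrist force passes 120 N, or if a joint passes its speed limit or range.

ROBOT

A 6-joint arm with a two-finger parallel gripper is mounted at the origin on the work surface. World frame = base frame: x ahead of the robot, y to its left, z up, the work surface at z = 0. Lengths are in mm, angles in rad, forces in N, time in s.
With the tool pointing down it reaches from about 350 to 875 mm from the base axis. Payload 15.5 kg.
Tool frame: the origin (TCP) lies on the centre line of the jaws, within the pads' length; the fingertips stand 17 mm ahead of it and the grasp point (between the pads) lies 2 mm behind it; z points along the fingers, x is the direction in which the jaws open and shut, and the axes are right-handed (so a half turn about z gives the same grasp; the last joint's range is limited). The gripper opens to 85 mm and grips with 20 to 120 N. Pads are 22 mm wide; open, the fingers measure 114 mm over their backs; the gripper's body (76 mm by 85 mm) begins 54 mm behind the grasp point. The pads swing forward as they close: fully open they stand 13 mm farther back than shut.
Start: joints at [1.254, 0.494, 1.345, -0, 1.302, -0.096], TCP at [137.486, 609.692, 248.277] pointing down, gripper open.
Joint ranges: [-2.91, 2.91], [-0.82, 2.16], [0.22, 2.67], [-1.22, 4.37], [0.12, 2.79], [-3.08, 3.08]. Speed limits (rad/s): [1.89, 1.89, 2.57, 3.01, 3.01, 3.01].

INTERFACE

Orientations are given as a unit quaternion [w, x, y, z].
In Python, from station import observe, imaging, r gives the robot as it stands.
- The arm moves only by the tool move_arm, never from a script. Its argument "motion" is a list of rows, each a list of 7 numbers: the turn, a rotation vector about the tool's x, y, z in rad, then the shift along the tool's x, y, z in m, then the finger opening in m, from 0 to 0.0854. In form: [[rx, ry, rz, dx, dy, dz, fingers], ...]. A call has 1 to 12 rows; each row is the pose to reach, as a shift and turn from the pose commanded when the call began, along the tool's axes at that moment; what a row does not reach only later rows make up. A row lasts 1/10 s, in which the tool goes at most 50 mm and 8.59 degrees, less where a joint would pass 70% of its speed; a pose out of reach is approached as far as the arm can. A call with a gripper value outside its range is refused whole. The fingers move at their own pace and stop on an object; the grip force is fixed at half the most. Time passes only in rows, so rows that repeat a pose let the fingers close. It gives the time, the measured TCP pose, the force and the opening at its end, in the units of the state.
- observe(): the state, without advancing time (a new reading comes with each control period).
- imaging.read_camera(name): name is "scene" or "top"; returns a dict with "frame" (480x640x3 uint8, red, green, blue), "fx", "fy", "cx", "cy" (pixels), "dist" ([k1, k2, p1, p2, k3] as OpenCV has them; the pictures are not rectified), "cam_to_world" (4x4, takes a point from camera to world coordinates). Camera axes: x right, y down, z forward; pixel columns grow to the right and rows downward; lengths in mm; the calibration is good to about 2 mm. A picture is of the moment at which its call begins. There is no depth.
- r.finish_job(): hands the job in, once; it reports no verdict.
The state is a dict: "time_s": time; "joint_positions": joint angles; "qvel": joint speeds; "joint_torque": joint torques, N m; "tcp_pos": TCP position; "orientation": TCP orientation; "contact_force": force on the tool from outside, world axes, zero at the start; "wrist_torque": the same for the moment, N m; "grip_width": finger opening in mm.
Only numpy, scipy, OpenCV 4.12 (cv2) and the standard library are available. Lean on these libraries where they do the work, as an engineer would, in place of code of your own. Each camera call takes 0.05 s, during which the arm holds its last target.

## Working session

There is one attempt and no reset: what is moved stays moved. The work goes in short steps, Python scripts to look and compute and a tool call to move; the robot and the scene stay as the last step left them, time stands still between calls to the robot, and variables do not carry over. Pictures are saved under pics/ and viewed, and the job is handed in when it is done.

Besides the shell and the picture viewer there is one more tool, called after "Call:" as name(argument=value, ...), one argument or row to a line, values as JSON. move_arm: Moves the arm, as the interface text tells. Its arguments: {"type":"object","properties":{"motion":{"type":"array"}},"required":["motion"]}

```bash
ls; mkdir -p pics; python3 - <<'E'
from station import observe, imaging, r
import cv2,json
s=observe();print(s)
for n in("scene","top"):
    c=imaging.read_camera(n)
    cv2.imwrite(f"pics/{n}0.png",c["frame"][:,:,::-1])
    print(n,{k:v for k,v in c.items() if k!="frame"})
E
```

```text
pics
{'time_s': 0.0, 'joint_positions': array([ 1.25350427e+00,  4.94187686e-01,  1.34614476e+00,  7.77580431e-06,
        1.30249154e+00, -9.54946435e-02]), 'qvel': array([-0.00246781,  0.00085226,  0.00013007, -0.00019857, -0.0022194 ,
       -0.00031068]), 'joint_torque': array([-4.00189252e-03, -8.82166386e+01, -3.83880901e+01, -4.02499290e-04,
        9.86707601e-03,  1.08891106e-04]), 'tcp_pos': array([137.37318499, 609.36380365, 247.69282194]), 'orientation': array([ 3.33750865e-04,  7.81020138e-01,  6.24505536e-01, -5.17369736e-04]), 'contact_force': array([-0.17916881, -0.33807377, -0.5724126 ]), 'wrist_torque': array([-0.02273213,  0.0490166 , -0.00051483]), 'grip_width': 85.39208453040933}
scene {'fx': 485.6017827466823, 'fy': 485.6017827466823, 'cx': 312.9950027487609, 'cy': 239.5048055004412, 'dist': array([-0.12313028,  0.        ,  0.        ,  0.        ,  0.        ]), 'cam_to_world': array([[ 9.66418959e-01, -2.27752294e-01,  1.19009611e-01,
         3.35944918e+02],
       [-2.56867942e-01, -8.43033551e-01,  4.72560358e-01,
        -6.49822384e+02],
       [-7.29761010e-03, -4.87261044e-01, -8.73225870e-01,
         1.35284555e+03],
       [ 0.00000000e+00,  0.00000000e+00,  0.00000000e+00,
         1.00000000e+00]])}
top {'fx': 474.8564963007622, 'fy': 474.8564963007622, 'cx': 314.2828137234944, 'cy': 239.11851384867873, 'dist': array([-0.10616497,  0.        ,  0.        ,  0.        ,  0.        ]), 'cam_to_world': array([[ 1.37768444e-02, -9.85900137e-01,  1.66766659e-01,
         3.03897331e+02],
       [-9.99793797e-01, -1.60707493e-02, -1.24134550e-02,
        -3.31396291e+01],
       [ 1.49184922e-02, -1.66561253e-01, -9.85918246e-01,
         1.21129090e+03],
       [ 0.00000000e+00,  0.00000000e+00,  0.00000000e+00,
         1.00000000e+00]])}
```

View pics/scene0.png

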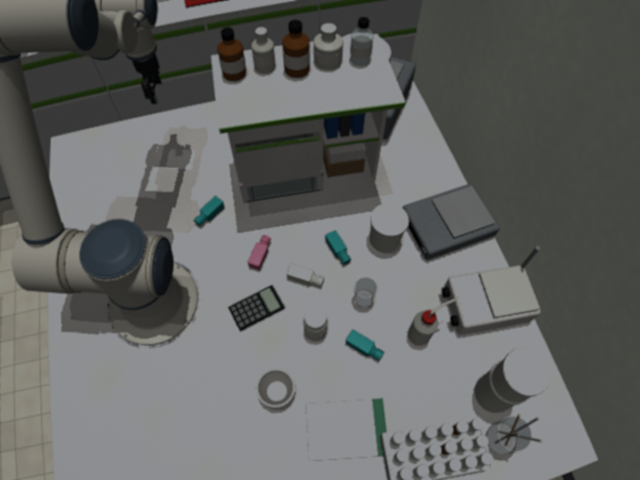

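View pics/top0.png

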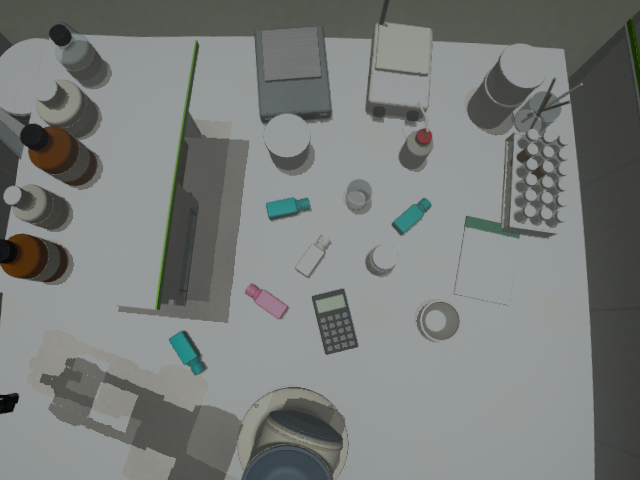

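Bottle candidates, all square bottles of the same shape:
- white: scene (305,274), top (313,256)
- pink: scene (260,252), top (267,301)
- turquoise: scene (209,210), (338,247) and (364,345)

Only the white one fits "off-white". I'll confirm it in an enlarged crop and measure the shelf's front edge.

```bash
cat > h.py <<'E'
import numpy as np, cv2
from station import observe, imaging, r
def ray(c,uv):
    K=np.array([[c["fx"],0,c["cx"]],[0,c["fy"],c["cy"]],[0,0,1]])
    n=cv2.undistortPoints(np.float64(uv).reshape(-1,1,2),K,c["dist"]).reshape(-1,2)
    d=np.c_[n,np.ones(len(n))]@c["cam_to_world"][:3,:3].T
    return c["cam_to_world"][:3,3],d
def onz(c,uv,z):
    o,d=ray(c,uv); return o+d*((z-o[2])/d[:,2])[:,None]
def proj(c,P):
    K=np.array([[c["fx"],0,c["cx"]],[0,c["fy"],c["cy"]],[0,0,1]])
    T=np.linalg.inv(c["cam_to_world"])
    rv=cv2.Rodrigues(T[:3,:3])[0]
    return cv2.projectPoints(np.float64(P).reshape(-1,1,3),rv,T[:3,3],K,c["dist"])[0].reshape(-1,2)
def tri(c1,u1,c2,u2):
    o1,d1=ray(c1,[u1]);o2,d2=ray(c2,[u2]);d1=d1[0];d2=d2[0]
    A=np.c_[d1,-d2];t=np.linalg.lstsq(A,o2-o1,rcond=None)[0]
    p=o1+t[0]*d1;q=o2+t[1]*d2
    return (p+q)/2,np.linalg.norm(p-q)
def crop(c,x0,y0,w,h,k,name):
    f=c["frame"][y0:y0+h,x0:x0+w,::-1]
    cv2.imwrite(name,cv2.resize(f,None,fx=k,fy=k,interpolation=cv2.INTER_CUBIC))
E
python3 - <<'E'
from h import *
s=imaging.read_camera("scene");t=imaging.read_camera("top")
a=cv2.resize(s["frame"][230:320,255:375],None,fx=5,fy=5,interpolation=2)
b=cv2.resize(t["frame"][225:295,280:350],None,fx=5,fy=5,interpolation=2)
o=np.zeros((810,600,3),np.uint8);
crop(s,255,240,75,60,8,"pics/c1.png");crop(t,280,225,75,60,8,"pics/c2.png")
crop(s,200,90,210,150,3.8,"pics/c3.png");crop(t,110,30,160,300,2,"pics/c4.png")
for n,c in(("s",s),("t",t)):
    f=c["frame"].astype(int);m=((f[...,1]>f[...,0]+30)&(f[...,1]>f[...,2]+30)).astype(np.uint8)
    nn,l,st,ce=cv2.connectedComponentsWithStats(m)
    for i in range(1,nn):
        if st[i,4]>60: print(n,st[i],ce[i]); 
E
```

```text
t [155  40  42 269 423] [174.0212766  179.71158392]
```

View pics/c1.png

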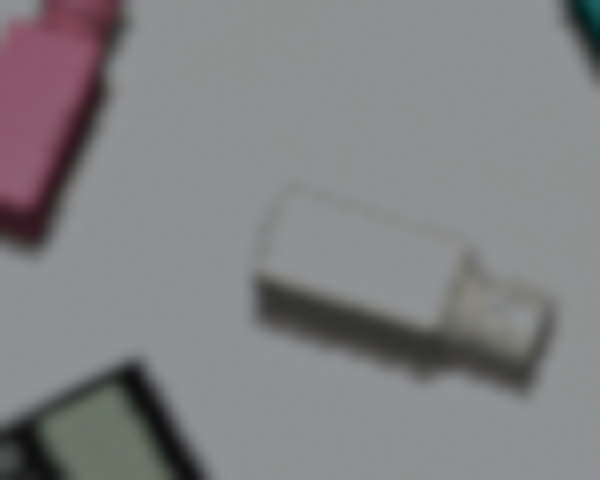

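View pics/c2.png

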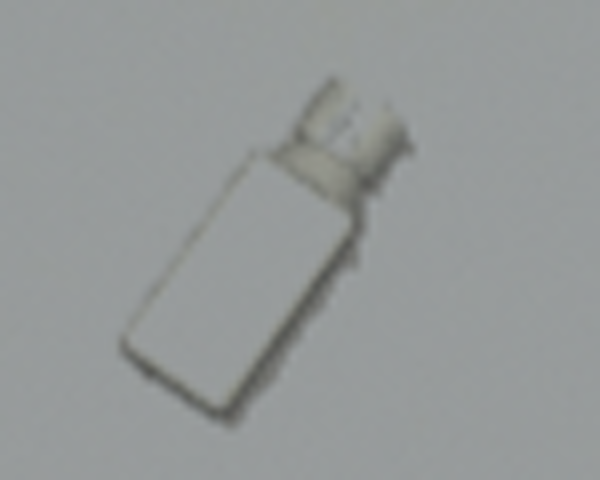

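View pics/c3.png

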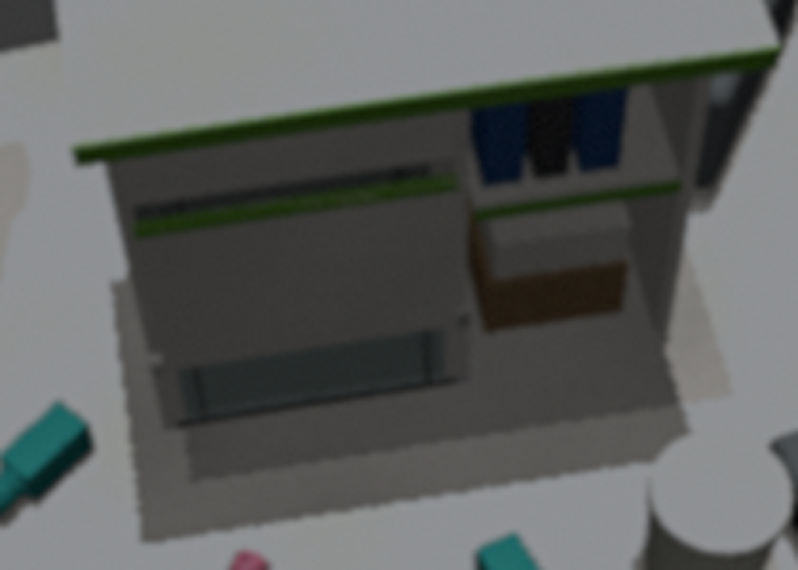

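View pics/c4.png

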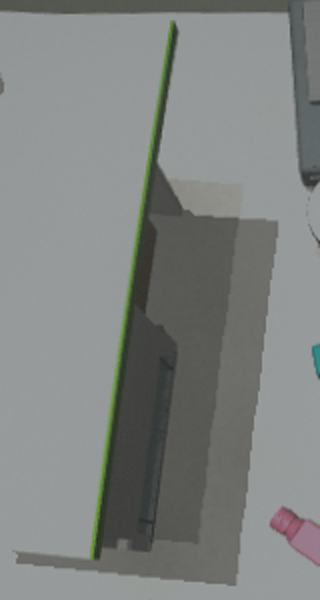

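White bottle confirmed: body corners in top at about (312,244), (325,252), (308,276) and (296,267), with the cap toward upper right. The flap is the shut panel at scene (280,160).

```bash
python3 - <<'E'
from h import *
s=imaging.read_camera("scene");t=imaging.read_camera("top")
# lip ends: lower front edge z420, upper 438
sl=[(220.8,132.2),(404.7,106.3)]; tl=[(158.8,309.3),(197.3,41)]
for z in(420,429,438):
    print(z,'scene',onz(s,sl,z).round(0).tolist(),'top',onz(t,tl,z).round(0).tolist())
for i in(0,1):print(tri(s,sl[i],t,tl[i]))
# bench-level: carcass front bottom line, scene c3 (180,425),(465,380); 
A=lambda x,y:(200+x/3.8,90+y/3.8)
print('base',onz(s,[A(180,425),A(465,380)],0).round(0).tolist())
# flap top outer edge (green band lower/upper)
print('flap top',onz(s,[A(136,218),A(458,178)],272).round(0).tolist())
g=[(312.25,244),(325,252.5),(307.75,275.6),(295.6,267.5)]
P=onz(t,g,40);print(P.round(0).tolist(),P.mean(0))
B=lambda x,y:(255+x/8,240+y/8)
g=[B(295,185),B(470,245),B(443,330),B(258,275)]
P=onz(s,g,40);print(P.round(0).tolist(),P.mean(0))
print('cap end s',onz(s,[B(548,300)],20),onz(s,[B(530,385)],5),'t',onz(t,[(280+372/8,225+112/8)],35))
E
```

```text
420 scene [[317.0, 218.0, 420.0], [800.0, 181.0, 420.0]] top [[315.0, 214.0, 420.0], [809.0, 180.0, 420.0]]
429 scene [[317.0, 210.0, 429.0], [795.0, 173.0, 429.0]] top [[315.0, 211.0, 429.0], [803.0, 178.0, 429.0]]
438 scene [[317.0, 202.0, 438.0], [791.0, 165.0, 438.0]] top [[315.0, 208.0, 438.0], [797.0, 175.0, 438.0]]
(array([316.02518918, 211.85161681, 426.96591329]), np.float64(2.0278122364843485))
(array([800.30229528, 177.10914285, 426.60272415]), np.float64(7.004723904642151))
base [[345.0, 279.0, 0.0], [600.0, 260.0, 0.0]]
flap top [[347.0, 287.0, 272.0], [592.0, 260.0, 272.0]]
[[490.0, -43.0, 40.0], [469.0, -75.0, 40.0], [410.0, -33.0, 40.0], [430.0, -3.0, 40.0]] [449.63848515 -38.40876885  40.        ]
[[432.0, -2.0, 40.0], [490.0, -43.0, 40.0], [471.0, -74.0, 40.0], [410.0, -34.0, 40.0]] [450.83748792 -38.21703865  40.        ]
cap end s [[514.47621576 -63.50793334  20.        ]] [[500.5553225  -89.06252486   5.        ]] t [[503.66796868 -78.65676295  35.        ]]
```

```bash
cat >> h.py <<'E'
import os
O=np.array([471.,290.,0.]);TH=-0.073
ex=np.array([-np.sin(TH),np.cos(TH),0]);ey=np.array([-np.cos(TH),-np.sin(TH),0])
H=np.c_[ex,ey,[0,0,1]]
def hw(p): return O+np.atleast_2d(p)@H.T
E
python3 - <<'E'
from h import *
for n,(x0,y0,w,h,k) in dict(scene=(200,90,210,150,3.8),top=(110,30,160,300,2)).items():
    c=imaging.read_camera(n)
    f=np.ascontiguousarray(cv2.resize(c["frame"][y0:y0+h,x0:x0+w,::-1],None,fx=k,fy=k,interpolation=2))
    pts=[(-85,149,420),(-85,-337,420),(-85,149,438),(-85,-337,438),(-23,125,272),(-23,-125,272),(-11,125,272),(-11,-125,272),(-23,125,90),(-23,-125,90),(0,137,0),(0,-137,0),(-11,-98,8),(-11,98,8),(0,-325,0)]
    for p,q in zip(pts,proj(c,hw(pts))):
        q=((q+.5-[x0,y0])*k).astype(int); cv2.drawMarker(f,tuple(map(int,q)),(0,0,255),cv2.MARKER_CROSS,8,1)
    cv2.imwrite(f"pics/ov_{n}.png",f)
E
```

```text
(no output)
```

View pics/ov_scene.png

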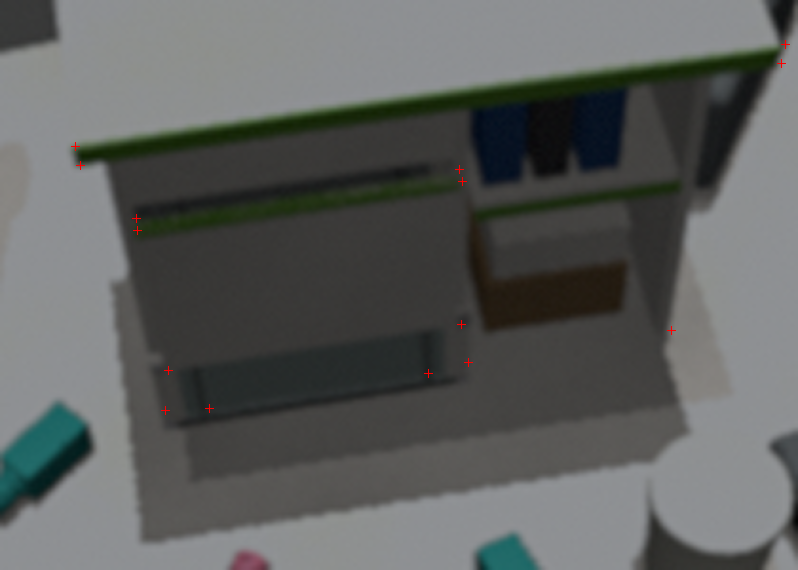

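View pics/ov_top.png

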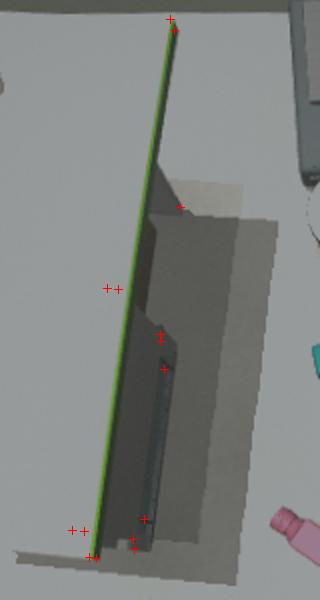

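```bash
cat >> h.py <<'E'
from scipy.spatial.transform import Rotation as R
def tilt(th,yaw=None):
    # tool x toward hopper +x, tool y = -hopper y, z down; then pitched by th towards hopper +x
    x=ex if yaw is None else np.array([np.cos(yaw),np.sin(yaw),0])
    z=np.array([0,0,-1.]);y=np.cross(z,x)
    return R.from_matrix(np.c_[x,y,z])*R.from_rotvec([0,th,0])
def rel(p,Rt=None,s=None):
    s=s or observe();q=s["orientation"];R0=R.from_quat([q[1],q[2],q[3],q[0]])
    Rt=Rt or R0
    rv=(R0.inv()*Rt).as_rotvec();d=R0.inv().apply(np.array(p)-s["tcp_pos"])/1000
    return rv.round(3).tolist()+d.round(4).tolist()
def st():
    s=observe();q=s["orientation"];M=R.from_quat([q[1],q[2],q[3],q[0]]).as_matrix()
    print("t",round(s["time_s"],2),"tcp",s["tcp_pos"].round(1),"hop",(H.T@(s["tcp_pos"]-O)).round(1),"j",s["joint_positions"].round(2),"F",s["contact_force"].round(1),"Fhop",(H.T@s["contact_force"]).round(1),"w",round(s["grip_width"],1)); print("tool axes",M.T.round(2).tolist())
E
python3 - <<'E'
from h import *
st()
s=imaging.read_camera("scene")
print(onz(s,[(235,75),(368,60)],438).round(0))
for p in [(137,609,540),(190,310,540),(330,100,540)]: print(rel(p))
E
```

```text
t 0.4 tcp [137.5 609.7 248.2] hop [294.5 356.  248.2] j [ 1.25  0.49  1.35  0.    1.3  -0.1 ] F [ 0.2 -0.2 -0. ] Fhop [-0.2 -0.3 -0. ] w 85.5
tool axes [[0.22, 0.98, -0.0], [0.98, -0.22, -0.0], [-0.0, -0.0, -1.0]]
[[387. 397. 438.]
 [755. 358. 438.]]
[0.0, 0.0, 0.0, -0.0008, -0.0003, -0.2918]
[0.0, 0.0, 0.0, -0.2808, 0.1172, -0.2917]
[0.0, 0.0, 0.0, -0.4549, 0.2999, -0.2917]
```

Call:
move_arm(
  motion=[
    [0,0,0,0,0,-0.05,0],
    [0,0,0,0,0,-0.1,0],
    [0,0,0,0,0,-0.15,0],
    [0,0,0,0,0,-0.2,0],
    [0,0,0,-0.02,0.01,-0.245,0],
    [0,0,0,-0.06,0.025,-0.27,0],
    [0,0,0,-0.11,0.046,-0.29,0],
    [0,0,0,-0.16,0.067,-0.29,0],
    [0,0,0,-0.2,0.083,-0.29,0],
    [0,0,0,-0.24,0.1,-0.29,0],
    [0,0,0,-0.28,0.117,-0.29,0],
    [0,0,0,-0.28,0.117,-0.29,0],
  ],
)

```text
time_s: 1.65
tcp_pos: [190.1, 307.1, 539.2]
orientation: [0.0, 0.782, 0.623, 0.001]
contact_force: [1.1, 1.1, -0.1]
grip_width: -0.3
```

```bash
python3 - <<'E'
from h import *
st()
for p,th in [((330,100,540),0),((440,70,400),0.5),(hw((-170,0,290))[0],0.8)]: print(rel(p,tilt(th)))
E
```

```text
t 1.65 tcp [190.1 307.1 539.2] hop [ -3.4 281.4 539.2] j [ 0.85 -0.08  1.34 -0.    1.88 -0.49] F [ 1.1  1.1 -0.1] Fhop [ 1.2 -1.1 -0.1] w -0.3
tool axes [[0.22, 0.97, 0.0], [0.97, -0.22, 0.0], [0.0, 0.0, -1.0]]
[0.002, -0.001, -0.152, -0.1707, 0.1826, -0.0007]
[0.04, 0.498, -0.148, -0.1756, 0.2963, 0.1395]
[0.063, 0.797, -0.143, -0.1224, 0.303, 0.2496]
```

Call:
move_arm(
  motion=[
    [0,0,-0.05,-0.034,0.036,0,0],
    [0,0,-0.1,-0.068,0.072,0,0],
    [0,0,-0.15,-0.102,0.108,0,0],
    [0,0,-0.15,-0.136,0.144,0,0],
    [0,0,-0.15,-0.17,0.182,0,0],
    [0.01,0.12,-0.15,-0.171,0.21,0.035,0],
    [0.02,0.25,-0.15,-0.173,0.24,0.07,0],
    [0.03,0.37,-0.15,-0.175,0.27,0.105,0],
    [0.04,0.5,-0.148,-0.176,0.296,0.14,0],
    [0.04,0.5,-0.148,-0.176,0.296,0.14,0],
  ],
)

```text
time_s: 2.65
tcp_pos: [441.3, 71.3, 394.5]
orientation: [-0.173, 0.711, 0.657, 0.182]
contact_force: [-0.8, 0.8, 0.4]
grip_width: 0.0
```

```bash
python3 - <<'E'
from h import *
st()
for h,th in [((-170,0,290),.8),((-120,0,238),.85),((-60,0,237),.85),((-40,0,237),.85)]: print(h,rel(hw(h)[0],tilt(th)))
E
```

```text
t 2.65 tcp [441.3  71.3 394.5] hop [-220.3   13.6  394.5] j [-0.33  0.12  1.6   0.49  1.56 -1.86] F [-0.8  0.8  0.4] Fhop [0.7 0.9 0.4] w 0.0
tool axes [[0.07, 0.87, 0.49], [1.0, -0.08, -0.01], [0.03, 0.49, -0.87]]
(-170, 0, 290) [-0.003, 0.292, -0.007, -0.0067, 0.0141, 0.1157]
(-120, 0, 238) [-0.003, 0.342, -0.007, 0.0117, 0.0143, 0.1855]
(-60, 0, 237) [-0.003, 0.342, -0.007, 0.0637, 0.0141, 0.2155]
(-40, 0, 237) [-0.003, 0.342, -0.007, 0.0811, 0.014, 0.2252]
```

Call:
move_arm(
  motion=[
    [0,0.1,-0.007,-0.003,0.005,0.04,0],
    [0,0.2,-0.007,-0.005,0.01,0.08,0],
    [0,0.29,-0.007,-0.006,0.014,0.115,0],
    [0,0.34,-0.007,0.003,0.014,0.15,0],
    [0,0.34,-0.007,0.012,0.014,0.185,0],
    [0,0.34,-0.007,0.012,0.014,0.185,0],
    [0,0.34,-0.007,0.012,0.014,0.185,0],
  ],
)

```text
time_s: 3.35
tcp_pos: [460.6, 172.7, 241.5]
orientation: [-0.279, 0.665, 0.625, 0.298]
contact_force: [-0.3, -0.6, -0.1]
grip_width: 0.0
```

```bash
python3 - <<'E'
from h import *
st()
c=imaging.read_camera("scene"); crop(c,180,70,230,170,3.4,"pics/p1.png")
for h in [(-70,0,237),(-55,0,237),(-45,0,237),(-35,0,237),(-30,0,237)]: print(h,rel(hw(h)[0],tilt(.85)))
E
```

```text
t 3.35 tcp [460.6 172.7 241.5] hop [-117.8    1.8  241.5] j [-0.28  0.42  1.9   0.89  1.23 -2.28] F [-0.3 -0.6 -0.1] Fhop [-0.6  0.3 -0.1] w 0.0
tool axes [[0.04, 0.67, 0.75], [1.0, -0.06, 0.0], [0.05, 0.74, -0.67]]
(-70, 0, 237) [-0.005, 0.009, 0.008, 0.0283, 0.0018, 0.0393]
(-55, 0, 237) [-0.005, 0.009, 0.008, 0.0383, 0.0019, 0.0505]
(-45, 0, 237) [-0.005, 0.009, 0.008, 0.045, 0.002, 0.058]
(-35, 0, 237) [-0.005, 0.009, 0.008, 0.0517, 0.0021, 0.0654]
(-30, 0, 237) [-0.005, 0.009, 0.008, 0.055, 0.0021, 0.0692]
```

View pics/p1.png

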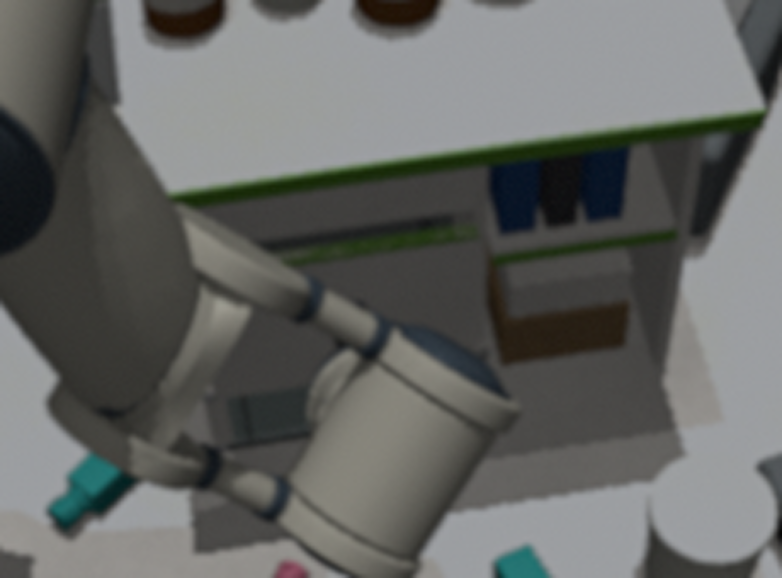

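Call:
move_arm(
  motion=[
    [0,0,0,0.014,0.001,0.019,0],
    [0,0,0,0.028,0.002,0.039,0],
    [0,0,0,0.033,0.002,0.045,0],
    [0,0,0,0.038,0.002,0.05,0],
    [0,0,0,0.038,0.002,0.05,0],
  ],
)

```text
time_s: 3.9
tcp_pos: [466.9, 234.6, 237.4]
orientation: [-0.278, 0.665, 0.625, 0.299]
contact_force: [0.5, -0.2, -0.0]
grip_width: 0.1
```

```bash
python3 - <<'E'
from h import *
st()
for h in [(-50,0,237),(-45,0,237),(-40,0,237),(-35,0,237),(-30,0,237),(-150,0,237)]: print(h,rel(hw(h)[0],None))
E
```

```text
t 3.9 tcp [466.9 234.6 237.4] hop [-55.6   0.  237.4] j [-0.14  0.43  1.9   0.96  1.14 -2.22] F [ 0.5 -0.2 -0. ] Fhop [-0.2 -0.5 -0. ] w 0.1
tool axes [[0.04, 0.67, 0.75], [1.0, -0.06, 0.0], [0.05, 0.74, -0.67]]
(-50, 0, 237) [0.0, 0.0, 0.0, 0.0034, 0.0001, 0.0044]
(-45, 0, 237) [0.0, 0.0, 0.0, 0.0068, 0.0001, 0.0081]
(-40, 0, 237) [0.0, 0.0, 0.0, 0.0101, 0.0001, 0.0119]
(-35, 0, 237) [0.0, 0.0, 0.0, 0.0134, 0.0002, 0.0156]
(-30, 0, 237) [0.0, 0.0, 0.0, 0.0168, 0.0002, 0.0193]
(-150, 0, 237) [0.0, 0.0, 0.0, -0.0632, -0.0008, -0.0701]
```

Call:
move_arm(
  motion=[
    [0,0,0,0.002,0,0.0025,0],
    [0,0,0,0.004,0,0.005,0],
    [0,0,0,0.005,0,0.006,0],
    [0,0,0,0.006,0,0.007,0],
    [0,0,0,0.006,0,0.007,0],
  ],
)

```text
time_s: 4.4
tcp_pos: [467.3, 243.8, 236.6]
orientation: [-0.278, 0.666, 0.625, 0.299]
contact_force: [0.5, -0.2, 0.3]
grip_width: 0.3
```

Call:
move_arm(
  motion=[
    [0,0,0,0.001,0,0.0015,0],
    [0,0,0,0.002,0,0.0025,0],
    [0,0,0,0.003,0,0.0035,0],
    [0,0,0,0.004,0,0.0045,0],
    [0,0,0,0.004,0,0.0045,0],
  ],
)

```text
time_s: 4.9
tcp_pos: [467.7, 249.8, 236.5]
orientation: [-0.278, 0.666, 0.625, 0.299]
contact_force: [-0.8, -4.7, 0.4]
grip_width: -0.1
```

Call:
move_arm(
  motion=[
    [0,0,0,0.001,0,0.0011,0],
    [0,0,0,0.002,0,0.0022,0],
    [0,0,0,0.0027,0,0.003,0],
    [0,0,0,0.0027,0,0.003,0],
  ],
)

```text
time_s: 5.3
tcp_pos: [468.0, 253.8, 236.5]
orientation: [-0.278, 0.666, 0.625, 0.299]
contact_force: [0.5, -4.7, -0.6]
grip_width: -0.1
```

Call:
move_arm(
  motion=[
    [0,0,0,0.0007,0,0.0008,0],
    [0,0,0,0.0013,0,0.0015,0],
    [0,0,0,0.0013,0,0.0015,0],
  ],
)

```text
time_s: 5.6
tcp_pos: [468.2, 255.7, 236.5]
orientation: [-0.278, 0.666, 0.625, 0.299]
contact_force: [-0.9, -5.3, 0.9]
grip_width: 0.0
```

Call:
move_arm(
  motion=[
    [0,0,0,0.0007,0,0.0008,0],
    [0,0,0,0.0013,0,0.0015,0],
    [0,0,0,0.0013,0,0.0015,0],
  ],
)

```text
time_s: 5.9
tcp_pos: [468.4, 256.7, 236.4]
orientation: [-0.278, 0.666, 0.625, 0.298]
contact_force: [-5.5, -29.1, 9.5]
grip_width: -0.0
```

Call:
move_arm(
  motion=[
    [0,0,0,-0.005,0,-0.006,0],
    [0,0,0,-0.02,0,-0.022,0],
    [0,0,0,-0.048,0,-0.053,0],
    [0,0,0,-0.08,0,-0.09,0],
    [0,0,0,-0.11,0,-0.122,0],
    [0,0,0,-0.13,0,-0.144,0],
    [0,0,0,-0.13,0,-0.144,0],
  ],
)

```text
time_s: 6.6
tcp_pos: [456.6, 61.0, 235.5]
orientation: [-0.277, 0.667, 0.624, 0.299]
contact_force: [0.9, -0.2, 0.2]
grip_width: 0.0
```

```bash
python3 - <<'E'
from h import *
st()
c=imaging.read_camera("scene"); crop(c,180,70,230,170,3.4,"pics/p2.png")
# bottle grasp
ax=np.array([.824,-.566,0]); bc=np.array([450,-38,0])
g=bc-0*ax
yaw=np.arctan2(.824,.566) # jaw dir perpendicular to bottle
print(np.degrees(yaw))
for z in(150,20):print(rel((g[0],g[1],z),tilt(0,yaw)))
E
```

```text
t 6.6 tcp [456.6  61.  235.5] hop [-229.4   -2.3  235.5] j [-0.51  0.46  1.85  0.76  1.36 -2.38] F [ 0.9 -0.2  0.2] Fhop [-0.1 -0.9  0.2] w 0.0
tool axes [[0.04, 0.67, 0.75], [1.0, -0.07, 0.0], [0.05, 0.74, -0.67]]
55.51509196391067
[-0.222, -0.821, 0.503, -0.1311, 0.0003, -0.0183]
[-0.222, -0.821, 0.503, -0.228, 0.0, 0.0684]
```

View pics/p2.png

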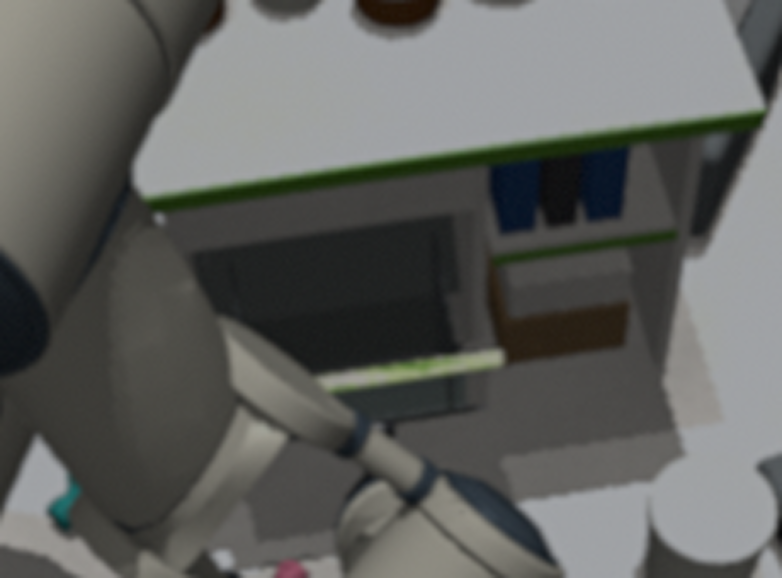

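The flap is open: its rim lies at crop (410,370) and the dark mouth shows behind it. Next is the bottle.

Call:
move_arm(
  motion=[
    [-0.03,-0.12,0.07,-0.02,0,-0.003,0.08],
    [-0.06,-0.24,0.14,-0.04,0,-0.006,0.08],
    [-0.1,-0.36,0.22,-0.06,0,-0.009,0.08],
    [-0.13,-0.48,0.29,-0.08,0,-0.012,0.08],
    [-0.16,-0.6,0.36,-0.1,0,-0.015,0.08],
    [-0.19,-0.72,0.43,-0.12,0,-0.018,0.08],
    [-0.222,-0.821,0.503,-0.131,0,-0.018,0.08],
    [-0.222,-0.821,0.503,-0.131,0,-0.018,0.08],
    [-0.222,-0.821,0.503,-0.131,0,-0.018,0.08],
  ],
)

```text
time_s: 7.55
tcp_pos: [449.1, -34.7, 149.9]
orientation: [-0.002, 0.883, 0.47, 0.001]
contact_force: [-0.2, 0.3, -1.1]
grip_width: 80.1
```

```bash
python3 - <<'E'
from h import *
st()
yaw=np.arctan2(.824,.566)
print(rel((450,-38,24),tilt(0,yaw)))
c=imaging.read_camera("top"); crop(c,240,190,140,110,5,"pics/g1.png")
E
```

```text
t 7.55 tcp [449.1 -34.7 149.9] hop [-325.5   -1.9  149.9] j [-0.21  0.4   1.88  0.    0.87 -1.19] F [-0.2  0.3 -1.1] Fhop [ 0.2  0.2 -1.1] w 80.1
tool axes [[0.56, 0.83, 0.0], [0.83, -0.56, -0.0], [-0.0, 0.0, -1.0]]
[-0.002, -0.002, 0.009, -0.0025, 0.0028, 0.1259]
```

View pics/g1.png

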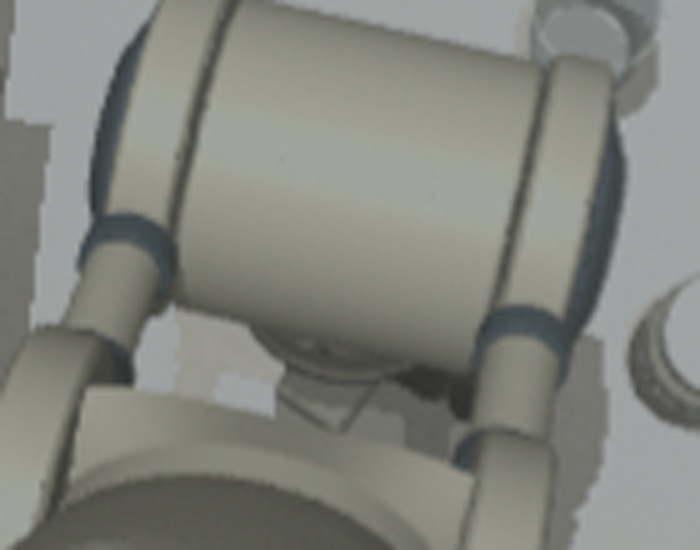

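Call:
move_arm(
  motion=[
    [0,0,0.009,-0.0025,0.003,0.04,0.08],
    [0,0,0.009,-0.0025,0.003,0.08,0.08],
    [0,0,0.009,-0.0025,0.003,0.11,0.08],
    [0,0,0.009,-0.0025,0.003,0.126,0.08],
    [0,0,0.009,-0.0025,0.003,0.126,0.08],
    [0,0,0.009,-0.0025,0.003,0.126,0.02],
    [0,0,0.009,-0.0025,0.003,0.126,0.02],
    [0,0,0.009,-0.0025,0.003,0.126,0.02],
    [0,0,0.009,-0.0025,0.003,0.126,0.02],
    [0,0,0.009,-0.0025,0.003,0.126,0.02],
    [0,0,0.009,-0.0025,0.003,0.126,0.02],
  ],
)

```text
time_s: 8.7
tcp_pos: [451.1, -40.3, 25.2]
orientation: [0.001, 0.886, 0.463, 0.001]
contact_force: [-2.1, -2.5, 13.1]
grip_width: 39.4
```

Call:
move_arm(
  motion=[
    [0,0,0,0,0,-0.03,0.02],
    [0,0,0,0,0,-0.07,0.02],
    [0,0,0,0,0,-0.12,0.02],
    [0,0,0,0,0,-0.17,0.02],
    [0,0,0,0,0,-0.22,0.02],
    [0,0,0,0,0,-0.25,0.02],
    [0,0,0,0,0,-0.25,0.02],
  ],
)

```text
time_s: 9.4
tcp_pos: [452.1, -40.4, 278.7]
orientation: [0.002, 0.886, 0.463, 0.003]
contact_force: [-0.1, 0.5, -1.2]
grip_width: 39.5
```

```bash
python3 - <<'E'
from h import *
st()
for h,th in [((-230,15,330),.35),((-180,15,330),.6),((-110,15,300),.6),((-70,15,255),.6)]: print(h,rel(hw(h)[0],tilt(th)))
c=imaging.read_camera("scene"); crop(c,200,150,200,150,4,"pics/g2.png")
E
```

```text
t 9.4 tcp [452.1 -40.4 278.7] hop [-330.9   -5.2  278.7] j [-0.22  0.21  1.71  0.    1.21 -1.19] F [-0.1  0.5 -1.2] Fhop [ 0.5  0.1 -1.2] w 39.5
tool axes [[0.57, 0.82, 0.0], [0.82, -0.57, 0.01], [0.01, -0.0, -1.0]]
(-230, 15, 330) [0.102, 0.34, -0.527, 0.0767, -0.0684, -0.0516]
(-180, 15, 330) [0.168, 0.584, -0.515, 0.1198, -0.0939, -0.0516]
(-110, 15, 300) [0.168, 0.584, -0.515, 0.1799, -0.1297, -0.0216]
(-70, 15, 255) [0.168, 0.584, -0.515, 0.2142, -0.1504, 0.0233]
```

View pics/g2.png

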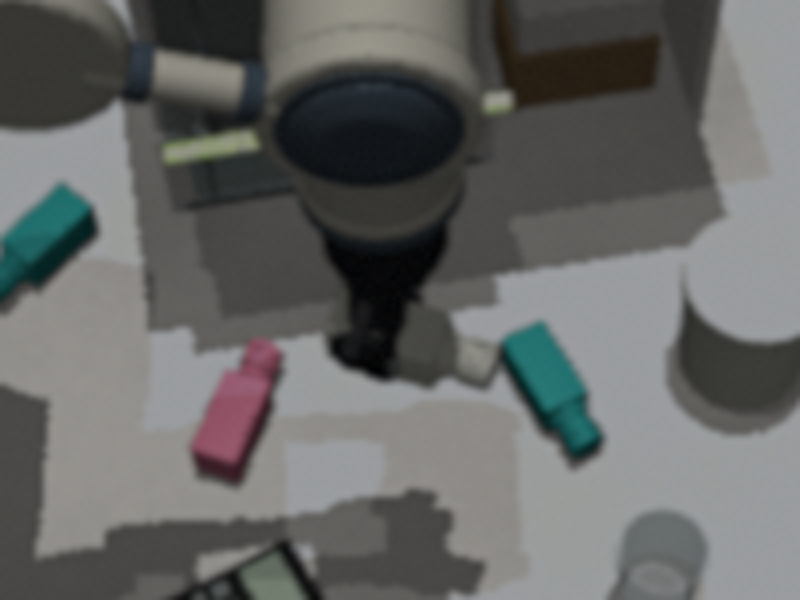

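Call:
move_arm(
  motion=[
    [0.02,0.07,-0.1,0.015,-0.014,-0.01,0.02],
    [0.04,0.14,-0.21,0.03,-0.027,-0.02,0.02],
    [0.06,0.2,-0.31,0.046,-0.041,-0.031,0.02],
    [0.08,0.27,-0.42,0.061,-0.055,-0.041,0.02],
    [0.1,0.34,-0.527,0.077,-0.068,-0.052,0.02],
    [0.13,0.46,-0.52,0.098,-0.081,-0.052,0.02],
    [0.168,0.584,-0.515,0.12,-0.094,-0.052,0.02],
    [0.168,0.584,-0.515,0.15,-0.112,-0.037,0.02],
    [0.168,0.584,-0.515,0.18,-0.13,-0.022,0.02],
    [0.168,0.584,-0.515,0.18,-0.13,-0.022,0.02],
  ],
)

```text
time_s: 10.45
tcp_pos: [444.5, 184.5, 293.5]
orientation: [-0.207, 0.701, 0.649, 0.212]
contact_force: [-0.5, -0.5, -0.0]
grip_width: 39.2
```

```bash
python3 - <<'E'
from h import *
st()
for h,th in [((-70,15,255),.6),((-65,15,248),.6)]: print(h,rel(hw(h)[0],tilt(th)))
c=imaging.read_camera("scene"); crop(c,180,60,230,170,3.4,"pics/d1.png")
c=imaging.read_camera("top"); crop(c,110,130,200,200,3,"pics/d2.png")
E
```

```text
t 10.45 tcp [444.5 184.5 293.5] hop [-107.2   18.8  293.5] j [-0.13  0.24  1.8   0.64  1.23 -1.89] F [-0.5 -0.5 -0. ] Fhop [-0.5  0.4 -0. ] w 39.2
tool axes [[0.07, 0.82, 0.57], [1.0, -0.07, -0.01], [0.03, 0.57, -0.82]]
(-70, 15, 255) [-0.012, -0.001, -0.007, 0.0089, 0.0043, 0.0527]
(-65, 15, 248) [-0.012, -0.001, -0.007, 0.0091, 0.0044, 0.0613]
```

View pics/d1.png

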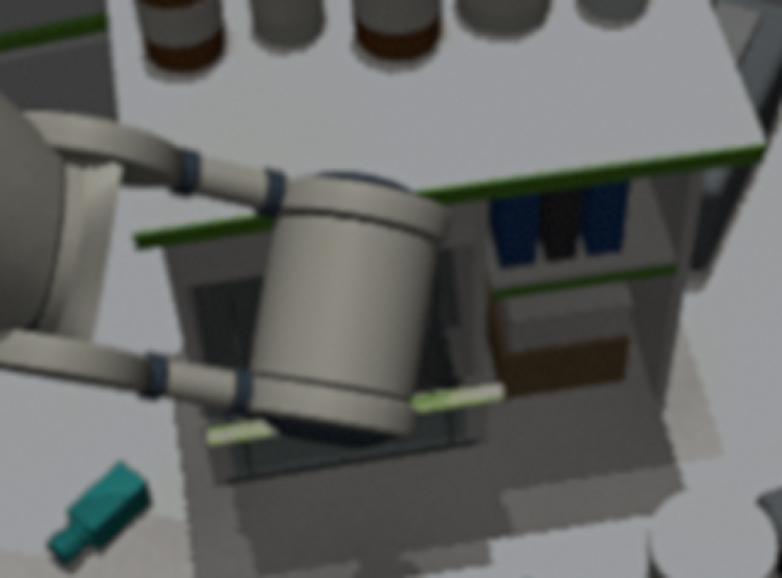

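View pics/d2.png

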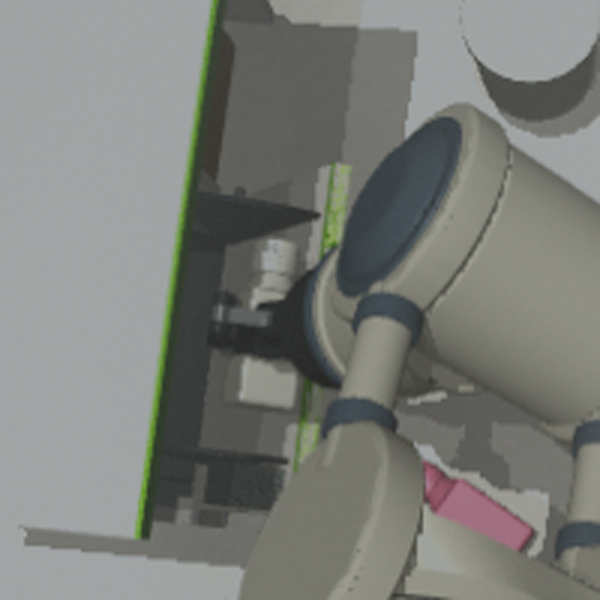

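Call:
move_arm(
  motion=[
    [-0.006,0,-0.003,0.003,0.001,0.02,0.02],
    [-0.012,0,-0.007,0.006,0.003,0.04,0.02],
    [-0.012,0,-0.007,0.009,0.004,0.06,0.02],
    [-0.012,0,-0.007,0.009,0.004,0.061,0.02],
    [-0.012,0,-0.007,0.009,0.004,0.061,0.02],
  ],
)

```text
time_s: 11.05
tcp_pos: [453.2, 222.8, 250.8]
orientation: [-0.2, 0.7, 0.65, 0.218]
contact_force: [0.3, -0.1, 0.3]
grip_width: 39.2
```

```bash
python3 - <<'E'
from h import *
st()
c=imaging.read_camera("top"); crop(c,110,130,200,200,3,"pics/d3.png")
E
```

```text
t 11.05 tcp [453.2 222.8 250.8] hop [-68.4  12.9 250.8] j [-0.04  0.31  1.85  0.7   1.07 -1.91] F [ 0.3 -0.1  0.3] Fhop [-0.1 -0.3  0.3] w 39.2
tool axes [[0.06, 0.82, 0.57], [1.0, -0.07, 0.0], [0.05, 0.56, -0.82]]
```

View pics/d3.png

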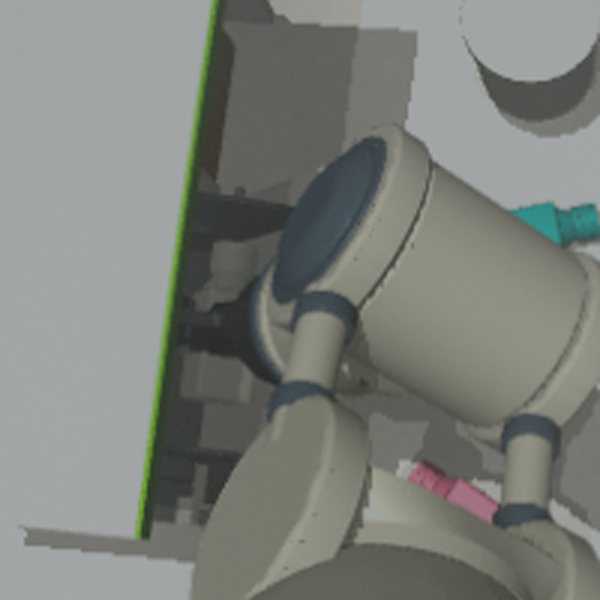

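Call:
move_arm(
  motion=[
    [0,0,0,0,0,0,0.06],
    [0,0,0,0,0,0,0.06],
    [0,0,0,0,0,0,0.06],
    [0,0,0,0,0,0,0.06],
    [0,0,0,0,0,0,0.06],
    [0,0,0,0,0,0,0.06],
    [0,0,0,0,0,0,0.06],
    [0,0,0,0,0,0,0.06],
  ],
)

```text
time_s: 11.9
tcp_pos: [453.2, 223.4, 250.7]
orientation: [-0.199, 0.7, 0.65, 0.219]
contact_force: [0.2, 0.0, 0.4]
grip_width: 60.0
```

```bash
python3 - <<'E'
from h import *
st()
c=imaging.read_camera("top"); crop(c,110,130,200,200,3,"pics/d4.png")
E
```

```text
t 11.9 tcp [453.2 223.4 250.7] hop [-67.7  12.9 250.7] j [-0.04  0.31  1.85  0.7   1.07 -1.91] F [0.2 0.  0.4] Fhop [ 0.  -0.2  0.4] w 60.0
tool axes [[0.06, 0.82, 0.57], [1.0, -0.07, 0.01], [0.05, 0.56, -0.82]]
```

View pics/d4.png

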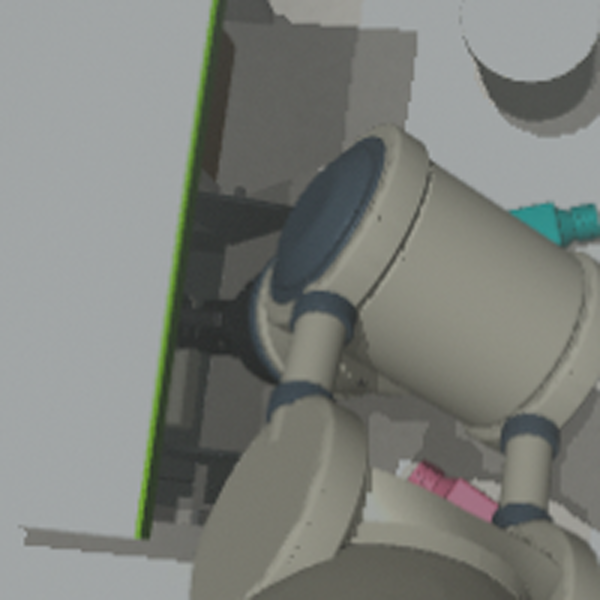

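Call:
move_arm(
  motion=[
    [0,0,0,0,0,-0.03,0.06],
    [0,0,0,0,0,-0.07,0.06],
    [0,0,0,-0.02,0,-0.1,0.05],
    [0,0,0,-0.06,0,-0.12,0.0],
    [0,0,0,-0.1,0,-0.13,0.0],
    [0,0,0,-0.13,0,-0.15,0.0],
    [0,0,0,-0.17,0,-0.17,0.0],
    [0,0,0,-0.2,0,-0.19,0.0],
    [0,0,0,-0.2,0,-0.19,0.0],
  ],
)

```text
time_s: 12.85
tcp_pos: [433.1, -52.0, 294.0]
orientation: [-0.199, 0.701, 0.649, 0.219]
contact_force: [0.5, 0.1, 0.1]
grip_width: -0.5
```

```bash
python3 - <<'E'
from h import *
st()
c=imaging.read_camera("top"); crop(c,110,130,200,200,3,"pics/e1.png")
c=imaging.read_camera("scene"); crop(c,200,90,180,140,4.2,"pics/e2.png")
for h,th in [((-180,0,215),.85),((-145,0,205),.85),((-40,0,237),.85)]: print(h,rel(hw(h)[0],tilt(th)))
E
```

```text
t 12.85 tcp [433.1 -52.  294. ] hop [-343.9   12.9  294. ] j [-0.63  0.3   1.71  0.51  1.48 -2.26] F [0.5 0.1 0.1] Fhop [ 0.1 -0.5  0.1] w -0.5
tool axes [[0.06, 0.82, 0.56], [1.0, -0.08, 0.01], [0.05, 0.56, -0.83]]
(-180, 0, 215) [0.006, 0.249, 0.001, 0.0876, 0.0125, 0.1563]
(-145, 0, 205) [0.006, 0.249, 0.001, 0.1108, 0.0124, 0.1844]
(-40, 0, 237) [0.006, 0.249, 0.001, 0.2155, 0.0122, 0.2174]
```

View pics/e1.png

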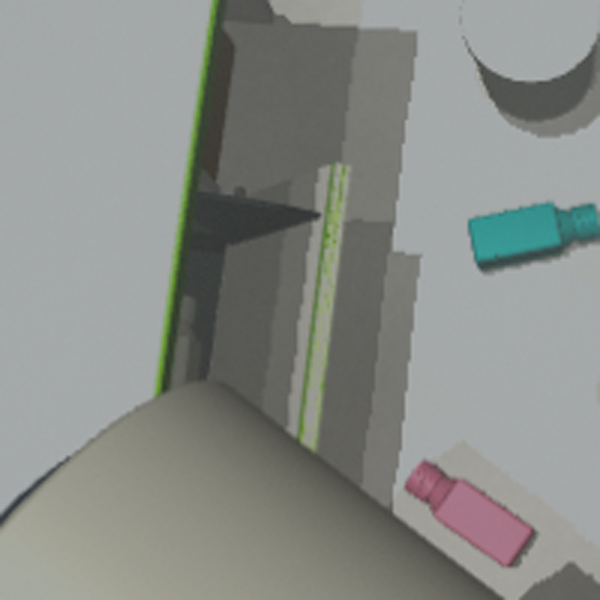

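View pics/e2.png

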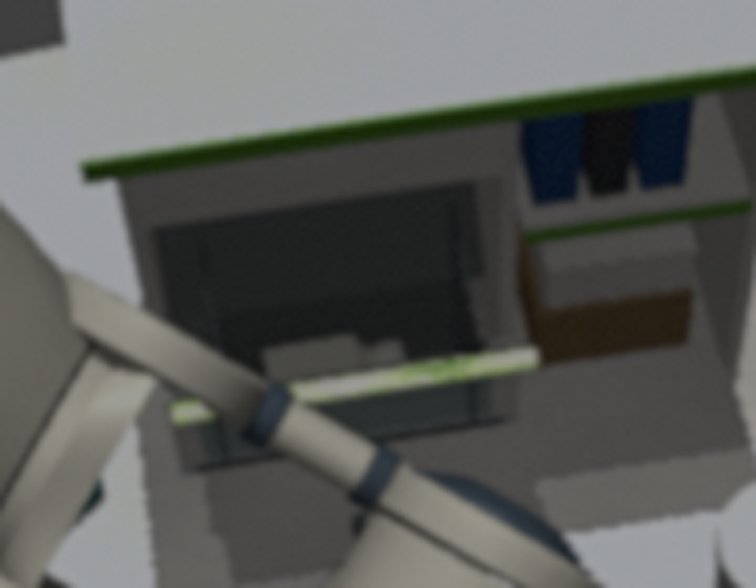

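```bash
python3 - <<'E'
from h import *
c=imaging.read_camera("scene")
B=lambda x,y:(200+x/4.2,90+y/4.2)
for z in(30,48,80,100):
    print(z,((onz(c,[B(265,350),B(355,337),B(403,350)],z)-O)@H).round(0).tolist())
E
```

```text
30 [[65.0, 57.0, 30.0], [63.0, -16.0, 30.0], [43.0, -52.0, 30.0]]
48 [[51.0, 57.0, 48.0], [50.0, -15.0, 48.0], [30.0, -51.0, 48.0]]
80 [[26.0, 57.0, 80.0], [25.0, -13.0, 80.0], [6.0, -48.0, 80.0]]
100 [[11.0, 58.0, 100.0], [10.0, -12.0, 100.0], [-9.0, -46.0, 100.0]]
```

```bash
python3 - <<'E'
from h import *
c=imaging.read_camera("scene")
f=c["frame"][130:215,225:345,::-1]
f=np.clip(cv2.resize(f,None,fx=6,fy=6,interpolation=2).astype(float)*2.2-20,0,255).astype(np.uint8)
cv2.imwrite("pics/e3.png",f)
for p in [(-11,98,8),(-11,98,80),(-11,40,8),(-11,40,80),(-11,-40,60)]:
    print(p,((proj(c,hw(p))[0]-[225,130])*6).round(0))
E
```

```text
(-11, 98, 8) [178. 402.]
(-11, 98, 80) [163. 327.]
(-11, 40, 8) [281. 386.]
(-11, 40, 80) [270. 310.]
(-11, -40, 60) [418. 308.]
```

View pics/e3.png

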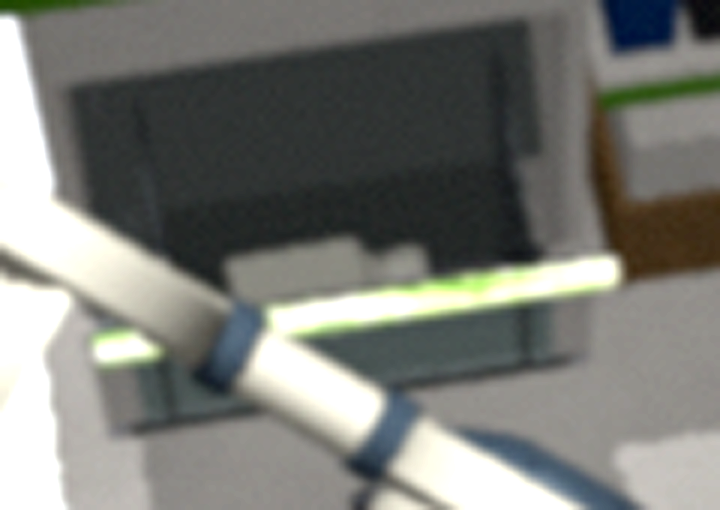

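Call:
move_arm(
  motion=[
    [0.001,0.05,0,0.018,0.003,0.031,0],
    [0.002,0.1,0,0.035,0.005,0.062,0],
    [0.004,0.15,0,0.052,0.008,0.094,0],
    [0.005,0.2,0,0.07,0.01,0.125,0],
    [0.006,0.249,0,0.088,0.0125,0.156,0],
    [0.006,0.249,0,0.088,0.0125,0.156,0],
    [0.006,0.249,0,0.1,0.0125,0.17,0],
    [0.006,0.249,0,0.106,0.0125,0.178,0],
    [0.006,0.249,0,0.106,0.0125,0.178,0],
  ],
)

```text
time_s: 13.95
tcp_pos: [459.0, 139.5, 207.7]
orientation: [-0.281, 0.666, 0.622, 0.302]
contact_force: [-0.6, -0.2, 0.4]
grip_width: 0.1
```

```bash
python3 - <<'E'
from h import *
st()
for h,th in [((-120,0,212),.85),((-80,0,228),.85),((-50,0,237),.85)]: print(h,rel(hw(h)[0],tilt(th)))
for p in [(468,250,236.5),(468.4,256.7,236.4)]: print(p,rel(p,tilt(.85)))
E
```

```text
t 13.95 tcp [459.  139.5 207.7] hop [-151.     1.   207.7] j [-0.35  0.49  1.92  0.88  1.21 -2.39] F [-0.6 -0.2  0.4] Fhop [-0.2  0.6  0.4] w 0.1
tool axes [[0.04, 0.66, 0.75], [1.0, -0.07, 0.0], [0.05, 0.75, -0.66]]
(-120, 0, 212) [-0.003, 0.0, 0.003, 0.0237, 0.0011, 0.0204]
(-80, 0, 228) [-0.003, 0.0, 0.003, 0.0621, 0.0013, 0.0399]
(-50, 0, 237) [-0.003, 0.0, 0.003, 0.0887, 0.0014, 0.0565]
(468, 250, 236.5) [-0.003, 0.0, 0.003, 0.0948, 0.0014, 0.0643]
(468.4, 256.7, 236.4) [-0.003, 0.0, 0.003, 0.0992, 0.0013, 0.0694]
```

Call:
move_arm(
  motion=[
    [0,0,0,0.012,0,0.01,0],
    [0,0,0,0.024,0.001,0.02,0],
    [0,0,0,0.036,0.001,0.027,0],
    [0,0,0,0.049,0.001,0.034,0],
    [0,0,0,0.062,0.001,0.04,0],
    [0,0,0,0.071,0.001,0.046,0],
    [0,0,0,0.08,0.001,0.051,0],
    [0,0,0,0.089,0.001,0.056,0],
    [0,0,0,0.092,0.001,0.06,0],
    [0,0,0,0.0948,0.001,0.064,0],
    [0,0,0,0.0948,0.001,0.064,0],
  ],
)

```text
time_s: 15.05
tcp_pos: [468.7, 248.6, 236.9]
orientation: [-0.28, 0.666, 0.621, 0.302]
contact_force: [0.5, -4.5, 2.9]
grip_width: 0.0
```

Call:
move_arm(
  motion=[
    [0,0,0,0.0013,0,0.0015,0],
    [0,0,0,0.0026,0,0.003,0],
    [0,0,0,0.004,0,0.0045,0],
    [0,0,0,0.0046,0,0.0052,0],
    [0,0,0,0.0046,0,0.0052,0],
  ],
)

```text
time_s: 15.55
tcp_pos: [469.1, 255.4, 236.7]
orientation: [-0.281, 0.667, 0.621, 0.302]
contact_force: [1.0, -4.0, 3.4]
grip_width: 0.1
```

Call:
move_arm(
  motion=[
    [0,0,0,0.0007,0,0.0008,0],
    [0,0,0,0.0013,0,0.0015,0],
    [0,0,0,0.0013,0,0.0015,0],
  ],
)

```text
time_s: 15.85
tcp_pos: [469.4, 256.5, 236.7]
orientation: [-0.28, 0.667, 0.621, 0.302]
contact_force: [-5.6, -27.4, 14.5]
grip_width: 0.5
```

Call:
move_arm(
  motion=[
    [0,0,0,-0.003,0,-0.0034,0],
    [0,0,0,-0.008,0,-0.009,0],
    [0,0,0,-0.016,0,-0.018,0],
    [0,0,0,-0.035,0,-0.039,0],
    [0,0,0,-0.065,0,-0.072,0],
    [0,0,0,-0.1,0,-0.11,0],
    [0,0,0,-0.13,0,-0.144,0],
    [0,0,0,-0.16,0,-0.177,0],
    [0,0,0,-0.19,0,-0.21,0],
    [0,0,0,-0.2,0,-0.222,0],
  ],
)

```text
time_s: 16.85
tcp_pos: [447.7, -44.7, 232.5]
orientation: [-0.28, 0.668, 0.62, 0.302]
contact_force: [1.0, 0.2, 0.4]
grip_width: -0.3
```

```bash
python3 - <<'E'
from h import *
st()
c=imaging.read_camera("scene")
cv2.imwrite("pics/f0.png",c["frame"][:,:,::-1])
f=c["frame"][110:215,225:345,::-1]
f=np.clip(cv2.resize(f,None,fx=5.5,fy=5.5,interpolation=2).astype(float)*2.2-20,0,255).astype(np.uint8)
cv2.imwrite("pics/f1.png",f)
E
```

```text
t 16.85 tcp [447.7 -44.7 232.5] hop [-335.5   -1.2  232.5] j [-0.7   0.51  1.75  0.66  1.49 -2.46] F [1.  0.2 0.4] Fhop [ 0.2 -1.   0.4] w -0.3
tool axes [[0.05, 0.66, 0.75], [1.0, -0.07, 0.0], [0.06, 0.75, -0.66]]
```

View pics/f1.png

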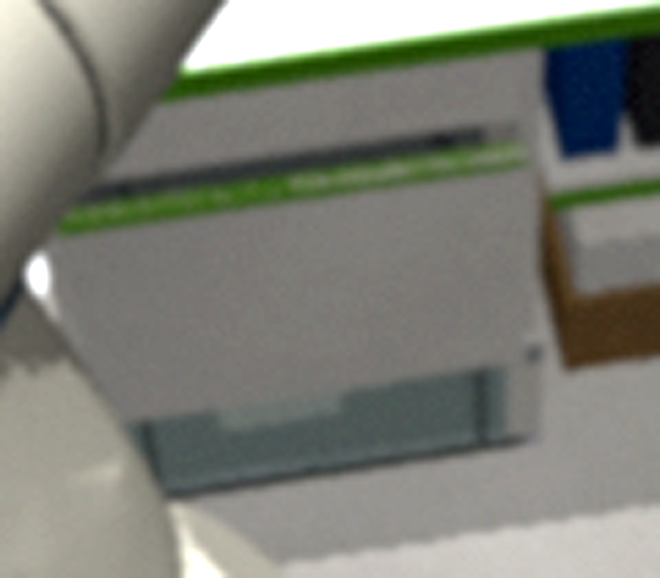

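View pics/f0.png

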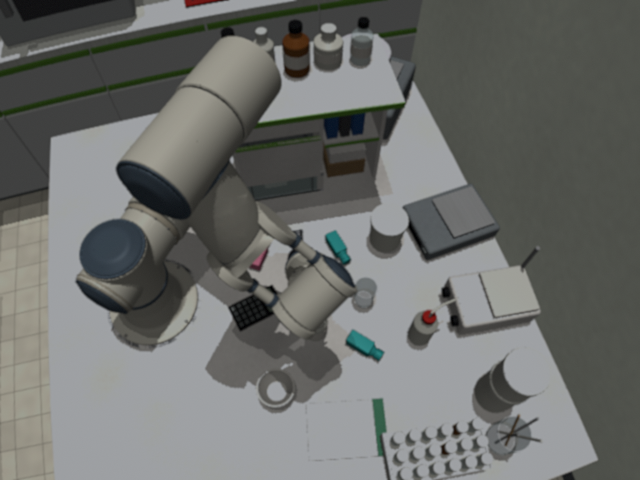

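Call:
move_arm(
  motion=[
    [0,0,0,0.03,0,-0.026,0],
    [0,0,0,0.06,0,-0.052,0],
    [0,0,0,0.09,0,-0.08,0],
    [0,0,0,0.09,0,-0.08,0],
    [0,0,0,0.09,0,-0.08,0],
    [0,0,0,0.09,0,-0.08,0],
    [0,0,0,0.09,0,-0.08,0],
  ],
)

```text
time_s: 17.6
tcp_pos: [447.3, -40.8, 352.4]
orientation: [-0.282, 0.667, 0.621, 0.302]
contact_force: [0.2, -1.0, 0.2]
grip_width: -0.1
```

```bash
python3 - <<'E'
from h import *
st()
c=imaging.read_camera("scene")
print(((onz(c,[(265.9,188.2),(287,184.5)],8)-O)@H).round(0).tolist(), ((onz(c,[(265.9,188.2)],30)-O)@H).round(0).tolist())
cv2.imwrite("pics/f2.png",c["frame"][:,:,::-1])
f=c["frame"][110:215,225:345,::-1]
f=np.clip(cv2.resize(f,None,fx=5.5,fy=5.5,interpolation=2).astype(float)*2.2-20,0,255).astype(np.uint8)
cv2.imwrite("pics/f3.png",f)
t=imaging.read_camera("top");cv2.imwrite("pics/f4.png",t["frame"][:,:,::-1])
E
```

```text
t 17.6 tcp [447.3 -40.8 352.4] hop [-331.6   -0.5  352.4] j [-0.69  0.34  1.62  0.67  1.72 -2.28] F [ 0.2 -1.   0.2] Fhop [-1.  -0.3  0.2] w -0.1
tool axes [[0.05, 0.66, 0.75], [1.0, -0.07, -0.0], [0.05, 0.75, -0.66]]
[[18.0, 56.0, 8.0], [19.0, -17.0, 8.0]] [[2.0, 56.0, 30.0]]
```

View pics/f3.png

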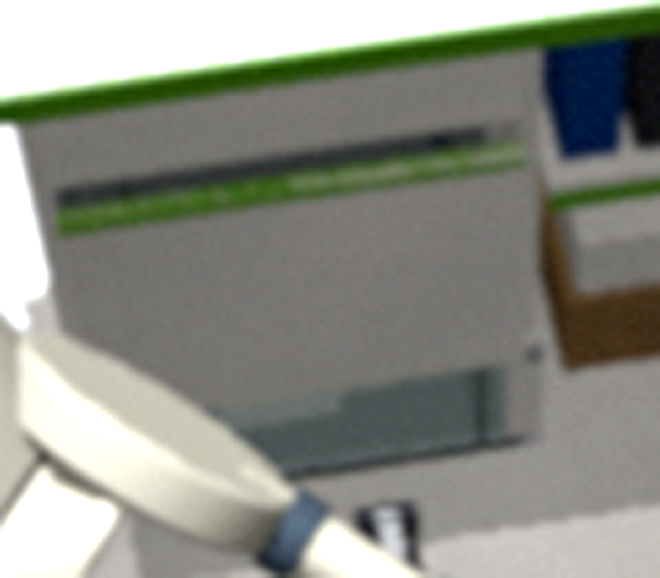

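View pics/f4.png

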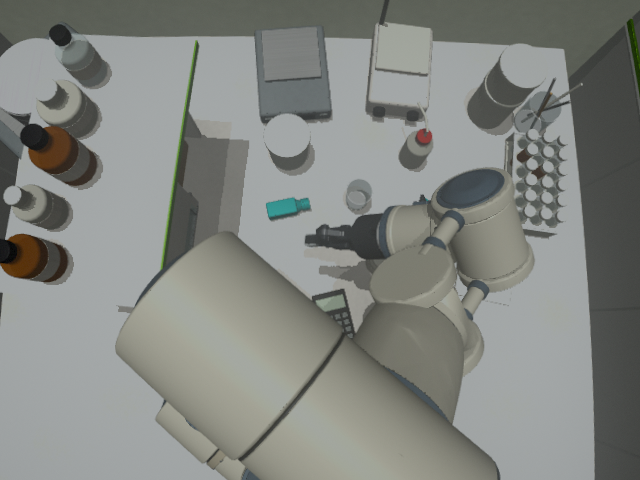

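```bash
python3 - <<'E'
from h import *
print(r.finish_job()); st()
E
```

```text
the job is handed in; nothing more can be done
None
the job is handed in; nothing more can be done
```

The bottle is in the well and the flap is shut again. I handed the job in at about 17.7 s; no verdict was reported.

- **Opening the flap:** I pressed it to the stop with the tool tilted. The force rose sharply to about 30 N, and the flap swung fully open when I backed off.
- **Dropping the bottle:** I picked up the off-white bottle, carried it tilted in under the shelf board, and let it go between the cheeks of the mouth.
- **Shutting the flap:** I pressed it to the stop again, with about 31 N at the same depth as before, and backed off. It stayed shut in the two pictures I took afterwards, 1.0 and 1.75 s after I let go.

**Last checks:**
- **Bottle position:** it shows through the clear front, lying along the well. Its lower edge fits the floor (8 mm high) at hopper x about 18 mm.
- **Robot clear:** the tool was about 330 mm in front of the flap, and the force reading was about 1 N, which is sensor noise.
- **Other things on the bench:** those still in view looked unmoved. The arm hid the white jar, the pink bottle, one turquoise bottle and the mortar in the last top picture. I did not see those four again after that, but no stray contact force showed up in the readings.

The only unexpected reading was 13 N upward as the fingers closed on the bottle, probably the fingertips brushing the bench. It had no visible effect.

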